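# Lay out a three-cell battery pack on its jig

## Task

First stand the three coloured cells upright on the black jig, each centred on a round seat mark: the green cell on the seat beside the red terminal block, the orange cell on the seat beside the white terminal block, and the blue cell between them. Then lay the metal connecting bar flat on top of the green and blue cells, centred and in line with the row so that it bridges them, and set the yellow terminal cap upright and centred on top of the orange cell. Let go of everything, and leave the spare black cell and the roll of tape where they are.

Things in the scene. Friction and masses are not known exactly. Their poses are not given: they have to be found in the camera images.
- green_cell: Green battery cell: an upright cylinder 33 mm in diameter and 61 mm tall, wrapped in green with a bare metal disc in its flat top; about 150 g. It stands loose on the cutting mat (mat top 3 mm above the table). Origin: centre of its underside, z up. Goes on the seat beside the red block.
- blue_cell: Blue battery cell: an upright cylinder 33 mm in diameter and 61 mm tall, wrapped in blue with a bare metal disc in its flat top; about 150 g. It stands loose on the cutting mat (mat top 3 mm above the table). Origin: centre of its underside, z up. Goes on the middle seat.
- orange_cell: Orange battery cell: an upright cylinder 33 mm in diameter and 61 mm tall, wrapped in orange with a bare metal disc in its flat top; about 150 g. It stands loose on the cutting mat (mat top 3 mm above the table). Origin: centre of its underside, z up. Goes on the seat beside the white block.
- black_cell: Spare black battery cell: an upright cylinder 33 mm in diameter and 61 mm tall, wrapped in black with a bare metal disc in its flat top; about 150 g. It stands loose on the cutting mat (mat top 3 mm above the table). Origin: centre of its underside, z up. Not used: leave it alone.
- bar: Connecting bar, lying loose and flat on the mat: a bright metal strip 84 mm long (its x), 18 mm wide (its y) and 5 mm thick, with a purple plastic grip block on the middle of it, 30 mm long and also 18 mm wide, whose top is 20 mm above the strip's underside. 60 g. Origin: centre of the strip's underside, z up. Grip it across its 18 mm width.
- cap: Terminal cap, standing loose on the mat: a yellow plastic disc 28 mm in diameter and 16 mm tall, with a brass stud 10 mm in diameter and 8 mm tall on top. 40 g. Origin: centre of its underside, z up (stud upward).
- jig: Assembly jig, fixed: a flat black plate 6 mm thick, 300 mm long (its y) and 74 mm wide (its x; 62 mm at the ends), lying on the 3 mm mat (top 9 mm above the table). Three seats in a row, marked by flat round discs with a pale rim (43 mm across, nothing raised), lie at y = -55, 0 and +55 mm on its long centreline (x = 0). Origin: centre of its underside. Which end has the red block varies.
- red_block: Red terminal block, fixed on one end of the jig, 115 mm from the jig's centre on its centreline: 44 x 26 x 20 mm with two brass screws on top. The nearest seat's centre is 60 mm from it. Origin: centre of its underside.
- white_block: White terminal block, fixed on the other end of the jig, of the same size and distances as the red one. Origin: centre of its underside.
- tape: Roll of black tape lying flat and loose on the mat to one side of the jig: ring 92 mm outside, 60 mm inside diameter, 19 mm tall. Leave it alone. Origin: centre of its underside.

How it is judged:
By the outcome, as a careful person would: the job done as asked, in the order asked, and still so for the second after the job is handed in, with the robot touching nothing.
It also fails if it takes over 134 s, if anything falls off the work surface, if the arm or the gripper's body presses on something with over 40 N, if the wrist force passes 120 N, or if a joint passes its speed limit or range.

## Robot

A 6-joint arm with a two-finger parallel gripper is mounted at the origin on the work surface. World frame = base frame: x ahead of the robot, y to its left, z up, the work surface at z = 0. Lengths are in m, angles in rad, forces in N, time in s.
With the tool pointing down it reaches from about 0.35 to 0.875 m from the base axis. Payload 4.2 kg.
Tool frame: the origin (TCP) lies on the mounting face of the last link; the fingertips stand 173 mm ahead of it and the grasp point (between the pads) lies r.pinch_z ahead of it (r.pinch_z is the distance from the TCP to the grasp point, in m); z points along the fingers, y is the line along which they close (so a half turn about z gives the same grasp; the last joint's range is limited). The gripper opens to 85 mm and grips with 20 to 120 N. Pads are 22 mm wide; open, the fingers measure 114 mm over their backs; the gripper's body (76 mm by 85 mm) begins 54 mm behind the grasp point. The pads swing forward as they close: fully open they stand 13 mm farther back than shut.
Start: joints at [-0.949, 0.385, 0.008, 0, -1.194, -0.259], TCP at [0.222, -0.584, 0.405] pointing down, gripper open.
Joint ranges: [-3.14, 3.14], [-1.21, 2.06], [-1.07, 1.41], [-3.16, 2.05], [-2.99, -0.16], [-3.1, 3.1]. Speed limits (rad/s): [2.79, 2.79, 3.14, 3.14, 3.14, 3.14].

## Interface

Orientations are given as a rotation vector (axis times angle).
In Python, from cell import r gives the robot as it stands. Calls block until the motion is done:
- r.move_pose(position, orientation): joint-space move of the TCP to a pose.
- r.move_straight(position, max_speed=0.15, orientation=None): straight line of the TCP; orientation=None keeps the orientation; max_speed is the mean speed in m/s.
- r.move_j(angles): joint-space move.
- r.set_gripper(opening, strength=None): finger opening in m; strength is the grip in N (None keeps the last); returns when the fingers have stopped.
- r.pause(seconds).
- r.inverse_kinematics(position, orientation): joint angles nearest the present ones, or None.
- r.get_obs(): the state.
- r.capture(name): name is "side" or "top" or "wrist"; returns the picture (420x560x3 uint8, red, green, blue); there is no depth.
- r.camera_model(name): a dict with "K" (3x3 intrinsics, pixels), "eye" and "attitude" of the camera in the world; the wrist camera has in their place "T_tool_cam" (4x4, takes a point from camera to tool coordinates, whose origin is the TCP and whose axes are the flange's). Camera axes: x right, y down, z forward; pixel columns grow to the right and rows downward; lengths in m; the calibration is good to about 2 mm. A picture is of the moment at which its call begins: read the wrist's pose just before it. camera_model takes no time and is no camera call.
A pose or a line that the arm cannot do raises r.PlanningError and nothing moves.
- r.finish_job(): hands the job in; it is judged then, once.
Trained networks look in the newest picture that a camera, given by its name, has taken for a name from the list of things; names that differ only in an ending like _2 or _b are one class to them, and where a whole thing is asked for, a point or a joint stands for the part that bears it (a point fixed in the world has none). Each returns a list of dicts, best first, with "score" (0 to 1); they miss things now and then, are a little off and sometimes report something else, mostly with a low value. They report only what shows in the picture. A call takes as long as a camera call.
- r.recognise(camera, thing): "bbox" ([centre column, centre row, width, height] in pixels, round what is visible of it).
- r.regions_of(camera, thing): "mask" (420x560 bool, what is visible of it) and "bbox" ([centre column, centre row, width, height] in pixels, round what is visible of it).
The state is a dict: "t": time; "joints": joint angles; "dq": joint speeds; "tau": joint torques, N m; "tcp_pos": TCP position; "tool_rot": TCP orientation; "contact_force": force on the tool from outside, world axes, zero at the start; "ft_torque": the same for the moment, N m; "opening": finger opening in m; "grasp_force": force on a finger pad.
Only numpy, scipy, OpenCV 4.12 (cv2) and the standard library are available. Lean on these libraries where they do the work, as an engineer would, in place of code of your own. Each camera call takes 0.05 s, during which the arm holds its last target. There are 200 camera calls.

## Working session

There is one attempt and no reset: what is moved stays moved. The work goes in short steps, each a Python script; the robot and the scene stay as the last script left them, time stands still between calls to the robot, and variables do not carry over. Pictures are saved under pics/ and viewed, at most 14 in all, crops included, and the job is handed in when it is done.

```bash
ls; mkdir -p pics
python3 - <<'E'
from cell import r
import cv2,numpy as np
print(r.pinch_z, r.get_obs())
for n in("top","side"):
    im=r.capture(n); cv2.imwrite(f"pics/{n}0.png",im[:,:,::-1])
    m=r.camera_model(n); print(n,m)
    for t in "green_cell blue_cell orange_cell black_cell bar cap jig red_block white_block tape".split():
        print(t,[(np.round(d["bbox"]).tolist(),round(d["score"],2)) for d in r.recognise(n,t)[:2]])
print(r.camera_model("wrist"))
E
```

```text
pics
0.1547 {'t': 0.0, 'joints': array([-9.49407537e-01,  3.85547216e-01,  6.60689532e-03, -5.13614171e-04,
       -1.19398965e+00, -2.58594055e-01]), 'dq': array([ 0.0012917 , -0.00147778, -0.00173836, -0.00015394, -0.00058122,
       -0.00100187]), 'tau': array([-4.70505202e-04, -3.92289126e+01,  1.88393748e+01,  4.18629795e+00,
       -4.84386866e-03,  1.21503942e-05]), 'tcp_pos': array([ 0.22175916, -0.58410683,  0.40361723]), 'tool_rot': array([ 0.56637739, -3.08963003, -0.00335119]), 'contact_force': array([ 0.062343  , -0.39322656, -0.47350188]), 'ft_torque': array([-0.00769206,  0.02854605, -0.0338843 ]), 'grasp_force': 0.0, 'opening': 0.08517770191607449}
top {'K': array([[447.52878164,   0.        , 287.7871236 ],
       [  0.        , 447.52878164, 209.91064308],
       [  0.        ,   0.        ,   1.        ]]), 'eye': array([ 0.39023851, -0.01239831,  1.07131899]), 'attitude': array([-2.14228485,  2.09821456, -0.16436525])}
green_cell [([409.0, 266.0, 19.0, 14.0], 0.81)]
blue_cell [([267.0, 265.0, 16.0, 16.0], 0.64), ([348.0, 190.0, 12.0, 21.0], 0.46)]
orange_cell [([2
[... 1032 characters left out ...]
0], 0.72)]
red_block [([281.0, 200.0, 19.0, 10.0], 0.44), ([224.0, 244.0, 20.0, 18.0], 0.34)]
white_block [([224.0, 243.0, 16.0, 18.0], 0.6)]
tape [([182.0, 325.0, 51.0, 43.0], 0.93)]
{'K': array([[306.52981574,   0.        , 280.13158359],
       [  0.        , 306.52981574, 215.66179052],
       [  0.        ,   0.        ,   1.        ]]), 'T_tool_cam': array([[ 7.04144346e-04, -9.52886952e-01, -3.03324843e-01,
         7.64593606e-02],
       [ 9.99999222e-01,  3.58618152e-04,  1.19482874e-03,
         1.28637116e-03],
       [-1.02975893e-03, -3.03325448e-01,  9.52886463e-01,
         3.23038576e-02],
       [ 0.00000000e+00,  0.00000000e+00,  0.00000000e+00,
         1.00000000e+00]])}
```

View both.

View pics/top0.png

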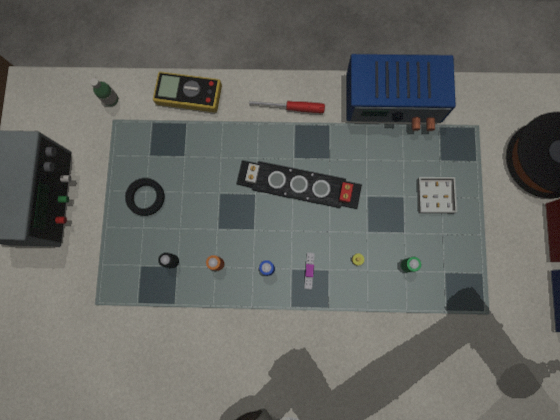

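View pics/side0.png

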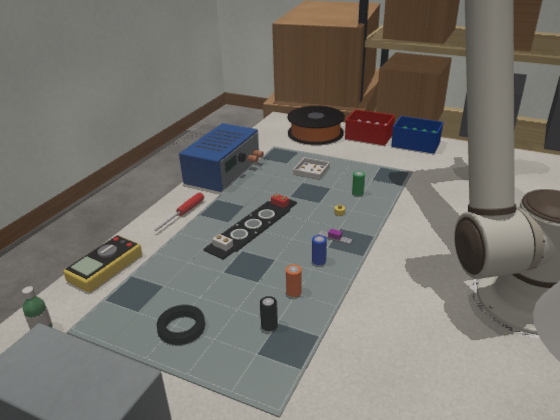

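```bash
cat > h.py <<'E'
from cell import r
import cv2,numpy as np
from scipy.spatial.transform import Rotation as Ro
def down(yaw):  # tool z down; tool x at angle yaw in world
    return (Ro.from_euler('z',yaw)*Ro.from_euler('x',np.pi)).as_rotvec()
def campose(n,obs=None):
    m=r.camera_model(n)
    if n!="wrist": return m["K"],Ro.from_rotvec(m["attitude"]).as_matrix(),m["eye"]
    R=Ro.from_rotvec(obs["tool_rot"]).as_matrix();T=m["T_tool_cam"]
    return m["K"],R@T[:3,:3],obs["tcp_pos"]+R@T[:3,3]
def ray(c,px):
    K,R,e=c; d=R@np.linalg.solve(K,[px[0],px[1],1.]); return e,d/np.linalg.norm(d)
def onplane(c,px,z):
    e,d=ray(c,px); return e+d*(z-e[2])/d[2]
def tri(*rays):
    A=0;b=0
    for e,d in rays:
        P=np.eye(3)-np.outer(d,d);A=A+P;b=b+P@e
    p=np.linalg.solve(A,b)
    return p,max(np.linalg.norm((np.eye(3)-np.outer(d,d))@(p-e)) for e,d in rays)
def proj(c,p):
    K,R,e=c;q=K@(R.T@(np.asarray(p)-e));return q[:2]/q[2]
E
python3 - <<'E'
from h import *
px={'green':[(412,264.5),(359,182)],'blue':[(267,267),(319,250)],'orange':[(214,263),(294,281)],'black':[(168,260),(269,312)],
'cap':[(358,259),(340.5,209)],'bar':[(309,271),(335,237)],'red':[(347.5,191),(281,200)],'white':[(251,173),(224,243)],'tape':[(145,196),(181,324)]}
c=[campose("top"),campose("side")]
for k,v in px.items():
    p,e=tri(ray(c[0],v[0]),ray(c[1],v[1])); print(k,p.round(3),round(e,4),np.hypot(*p[:2]).round(3))
for yaw in (0,np.pi/2,-np.pi/2,np.pi):
  for p in((.35,-.2,.3),(.35,.1,.3),(.35,.25,.3),(.55,0,.3)):
    q=r.inverse_kinematics(p,down(yaw)); print(round(yaw,2),p,None if q is None else np.round(q,2))
E
```

```text
green [ 0.452 -0.276  0.035] 0.0005 0.529
blue [0.438 0.056 0.033] 0.0012 0.442
orange [0.445 0.178 0.036] 0.001 0.479
black [0.449 0.285 0.039] 0.0008 0.532
cap [ 0.462 -0.156  0.014] 0.0013 0.488
bar [ 0.433 -0.041  0.007] 0.0002 0.435
red [ 0.623 -0.132  0.018] 0.0026 0.637
white [0.662 0.101 0.02 ] 0.0034 0.67
tape [0.604 0.359 0.013] 0.0009 0.703
0 (0.35, -0.2, 0.3) [-0.11  0.12 -0.66  0.   -0.79  1.68]
0 (0.35, 0.1, 0.3) [ 0.73  0.05 -0.74  0.   -0.78  0.84]
0 (0.35, 0.25, 0.3) [ 1.    0.17 -0.6   0.   -0.8   0.57]
0 (0.55, 0, 0.3) [ 0.29  0.36 -0.32  0.   -0.89  1.28]
1.57 (0.35, -0.2, 0.3) [-0.11  0.12 -0.66  0.   -0.79 -3.03]
1.57 (0.35, 0.1, 0.3) [ 0.73  0.05 -0.74  0.   -0.78  2.41]
1.57 (0.35, 0.25, 0.3) [ 1.    0.17 -0.6   0.   -0.8   2.14]
1.57 (0.55, 0, 0.3) [ 0.29  0.36 -0.32  0.   -0.89  2.85]
-1.57 (0.35, -0.2, 0.3) [-0.11  0.12 -0.66  0.   -0.79  0.11]
-1.57 (0.35, 0.1, 0.3) [ 0.73  0.05 -0.74  0.   -0.78 -0.73]
-1.57 (0.35, 0.25, 0.3) [ 1.    0.17 -0.6   0.   -0.8  -1.  ]
-1.57 (0.55, 0, 0.3) [ 0.29  0.36 -0.32  0.   -0.89 -0.29]
3.14 (0.35, -0.2, 0.3) [-0.11  0.12 -0.66 -0.   -0.79 -1.46]
3.14 (0.35, 0.1, 0.3) [ 0.73  0.05 -0.74 -0.   -0.78 -2.3 ]
3.14 (0.35, 0.25, 0.3) [ 1.    0.17 -0.6   0.   -0.8  -2.57]
3.14 (0.55, 0, 0.3) [ 0.29  0.36 -0.32 -0.   -0.89 -1.87]
```

Run:
```python
from h import *
import pickle
V=[]
th="green_cell blue_cell orange_cell black_cell bar cap jig red_block white_block tape".split()
for i,(y,yaw) in enumerate([(-.13,0),(.1,0),(.1,-np.pi),(-.13,-np.pi)]):
    r.move_pose([.53,y,.42],down(yaw)); r.pause(.3)
    o=r.get_obs(); im=r.capture("wrist"); cv2.imwrite(f"pics/w{i}.png",im[:,:,::-1])
    d={}
    for t in th:
        L=r.regions_of("wrist",t)
        if L and L[0]["score"]>.4: d[t]=L[0]["mask"]
        print(i,t,[(round(l["score"],2),np.round(l["bbox"]).tolist()) for l in L[:2]])
    V.append((campose("wrist",o),im,d))
pickle.dump(V,open("V.pkl","wb")); print(r.get_obs()["t"])
cv2.imwrite("pics/w02.png",cv2.resize(np.vstack([V[0][1],V[2][1]])[:,:,::-1],(400,600)))
```

```text
0 green_cell [(0.71, [396.0, 249.0, 40.0, 45.0])]
0 blue_cell [(0.75, [279.0, 105.0, 28.0, 42.0]), (0.67, [135.0, 260.0, 44.0, 42.0])]
0 orange_cell [(0.84, [38.0, 253.0, 66.0, 35.0])]
0 black_cell []
0 bar [(0.89, [218.0, 248.0, 16.0, 60.0])]
0 cap [(0.64, [299.0, 232.0, 24.0, 23.0])]
0 jig [(0.97, [178.0, 82.0, 272.0, 109.0])]
0 red_block [(0.78, [279.0, 103.0, 32.0, 44.0])]
0 white_block [(0.79, [72.0, 62.0, 37.0, 48.0])]
0 tape []
1 green_cell [(0.64, [551.0, 238.0, 14.0, 29.0]), (0.44, [132.0, 254.0, 47.0, 45.0])]
1 blue_cell [(0.83, [319.0, 260.0, 30.0, 44.0])]
1 orange_cell [(0.74, [221.0, 253.0, 38.0, 39.0])]
1 black_cell [(0.81, [131.0, 250.0, 44.0, 44.0])]
1 bar [(0.67, [388.0, 245.0, 23.0, 51.0])]
1 cap [(0.94, [475.0, 232.0, 31.0, 23.0])]
1 jig [(0.6, [379.0, 83.0, 271.0, 109.0])]
1 red_block [(0.62, [481.0, 106.0, 48.0, 46.0])]
1 white_block [(0.92, [281.0, 62.0, 30.0, 50.0])]
1 tape [(0.89, [56.0, 118.0, 91.0, 81.0])]
2 green_cell []
2 blue_cell [(0.96, [238.0, 104.0, 30.0, 35.0])]
2 orange_cell [(0.63, [351.0, 113.0, 44.0, 33.0])]
2 black_cell [(0.63, [448.0, 115.0, 55.0, 36.0])]
2 bar [(0.57, [159.0, 102.0, 25.0, 77.0])]
2 cap [(0.77, [64.0, 130.0, 35.0, 24.0]), (0.66, [478.0, 239.0, 77.0, 66.0])]
2 jig [(0.78, [197.0, 264.0, 229.0, 76.0])]
2 red_block [(0.79, [108.0, 254.0, 28.0, 38.0])]
2 white_block [(0.8, [280.0, 284.0, 23.0, 33.0])]
2 tape [(0.84, [479.0, 239.0, 78.0, 70.0])]
3 green_cell [(0.8, [149.0, 120.0, 52.0, 34.0]), (0.28, [451.0, 106.0, 57.0, 34.0])]
3 blue_cell [(0.62, [454.0, 104.0, 55.0, 33.0])]
3 orange_cell [(0.77, [542.0, 114.0, 36.0, 30.0])]
3 black_cell []
3 bar [(0.57, [357.0, 102.0, 29.0, 80.0]), (0.23, [541.0, 112.0, 38.0, 30.0])]
3 cap [(0.84, [255.0, 132.0, 29.0, 23.0])]
3 jig [(0.91, [364.0, 264.0, 222.0, 76.0])]
3 red_block [(0.74, [281.0, 255.0, 29.0, 39.0])]
3 white_block [(0.55, [450.0, 284.0, 34.0, 39.0])]
3 tape []
10.9667
```

View pics/w0.png

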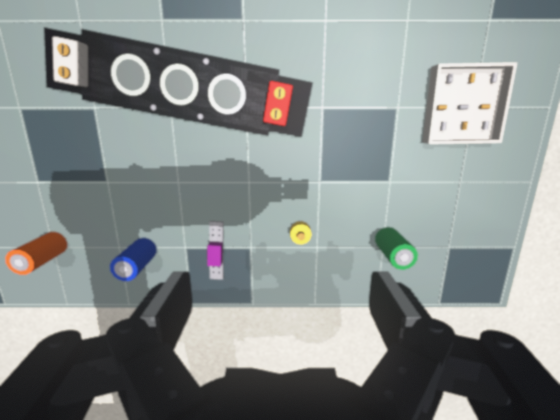

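View pics/w2.png

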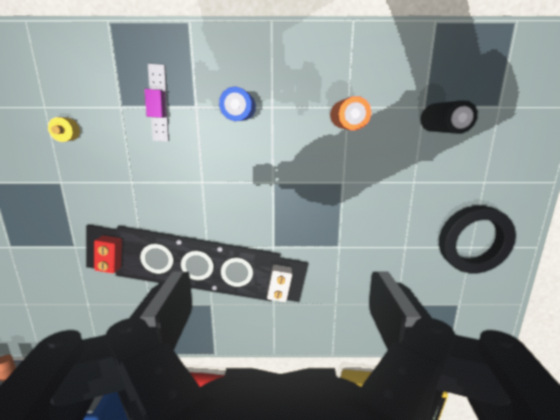

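```bash
cat >> h.py <<'E'
from scipy.optimize import least_squares
A=np.linspace(0,2*np.pi,40,endpoint=False)
def cyl(rad,h0,h1): return np.vstack([np.c_[rad*np.cos(A),rad*np.sin(A),0*A+h] for h in(h0,h1)])
def box(l,w,h0,h1): return np.array([[sx*l/2,sy*w/2,h] for sx in(-1,1) for sy in(-1,1) for h in(h0,h1)])
CELL=[cyl(.0165,0,.061)]; CAP=[cyl(.014,0,.016),cyl(.005,.016,.024)]
BAR=[box(.084,.018,0,.005),box(.03,.018,.005,.02)]; BLK=[box(.026,.044,0,.02)] 
def moments(m):
    M=cv2.moments(m,True); return np.array([M['m10'],M['m01']])/M['m00'], M['m00'],.5*np.arctan2(2*M['mu11'],M['mu20']-M['mu02'])
S=8
def pred(c,parts,p,yaw):
    R=Ro.from_euler('z',yaw).as_matrix(); m=np.zeros((420*4,560*4),np.uint8)
    for P in parts:
        q=np.array([proj(c,p+R@v) for v in P]); h=cv2.convexHull(((q+.5)*4).astype(np.float32))
        cv2.fillConvexPoly(m,np.round((h-.5)*16).astype(np.int32),1,shift=4)
    c_,a,t=moments(m); return (c_+.5)/4-.5,a/16,t
def clean(m):
    n,l,s,_=cv2.connectedComponentsWithStats(m.astype(np.uint8)); return l==1+np.argmax(s[1:,4])
def fit(obs,parts,x0,yaw0=None):
    """obs: list of (cam,mask). fits x,y,z(,yaw)"""
    O=[(c,)+moments(clean(m).astype(np.uint8)) for c,m in obs]
    def f(x):
        o=[]
        for c,ce,a,t in O:
            pc,pa,pt=pred(c,parts,x[:3],x[3] if len(x)>3 else 0); o+=list(pc-ce)
            if len(x)>3: o.append(20*np.sin(pt-t))
        return np.array(o)
    s=least_squares(f,list(x0)+([] if yaw0 is None else [yaw0]),diff_step=1e-3,x_scale=.01,loss='soft_l1')
    ar=[pred(c,parts,s.x[:3],s.x[3] if yaw0 is not None else 0)[1]/a for c,_,a,_ in O]
    return s.x,f(s.x),ar
def seats(c,im,jm):
    """ellipse centres of pale discs within jig mask"""
    h=cv2.fillConvexPoly(np.zeros((420,560),np.uint8),cv2.convexHull(cv2.findNonZero(clean(jm).astype(np.uint8))),1)
    w=((im.min(2)>120)&(h>0)).astype(np.uint8)
    out=[]
    for k in cv2.findContours(w,cv2.RETR_EXTERNAL,cv2.CHAIN_APPROX_NONE)[0]:
        if len(k)<40: continue
        (x,y),(a,b),_=cv2.fitEllipse(k)
        if min(a,b)/max(a,b)>.7 and min(a,b)>20: out.append((x,y,a,b))
    return out
E
python3 - <<'E'
from h import *
import pickle
V=pickle.load(open("V.pkl","rb"))
G={'green_cell':(CELL,[.452,-.276,.003],None),'blue_cell':(CELL,[.438,.056,.003],None),'orange_cell':(CELL,[.445,.178,.003],None),
'cap':(CAP,[.462,-.156,.003],None),'bar':(BAR,[.433,-.041,.003],0.1),'red_block':(BLK,[.623,-.132,.009],None),'white_block':(BLK,[.662,.101,.009],None)}
for k,(P,x0,y0) in G.items():
    obs=[]
    for i,(c,im,d) in enumerate(V):
        if k not in d: continue
        m=clean(d[k]); 
        if m[:,0].any() or m[:,-1].any() or np.linalg.norm(moments(m.astype(np.uint8))[0]-proj(c,x0))>60: print(k,'skip',i); continue
        obs.append((c,m))
    x,res,ar=fit(obs,P,x0,y0); print(k,x.round(4),len(obs),'res',res.round(1),'area',np.round(ar,2))
for i,(c,im,d) in enumerate(V):
    for s in seats(c,im,d['jig']): print(i,np.round(s,1),onplane(c,s[:2],.009).round(4))
E
```

```text
green_cell skip 1
green_cell [ 0.4544 -0.2722  0.0005] 2 res [-0.3  0.2 -0.2  0.2] area [1.04 1.03]
blue_cell skip 0
blue_cell [0.4392 0.0567 0.0026] 3 res [-0.6  0.1 -0.6  0.2 -0.  -0.1] area [1.03 1.06 1.09]
orange_cell skip 3
orange_cell [0.4477 0.177  0.0017] 3 res [-0.3 -0.  -0.3  0.3 -0.4  0.1] area [1.02 1.08 1.02]
cap [ 0.4655 -0.1547  0.0006] 4 res [-0.4  0.1 -0.7  0.3 -0.3 -0.  -0.5  0.4] area [1.09 1.14 1.11 1.05]
bar [ 0.4369 -0.0414  0.0011  0.0962] 4 res [-0.6 -0.1  3.5 -1.   3.3  2.9 -0.9  0.5 -3.  -1.   0.2  3. ] area [1.08 1.16 1.03 0.99]
red_block [ 0.6241 -0.1257  0.0064] 4 res [-0.4  0.1 -0.6  0.2 -0.4  0.3 -0.9  0.2] area [1.   0.93 1.08 1.17]
white_block [0.6666 0.1006 0.0077] 4 res [-0.5  0.3 -0.2  0.3 -0.4  0.2 -0.4  0.3] area [0.98 1.06 1.14 1.05]
0 [226.5  93.6  38.4  41.5] [ 0.6352 -0.0667  0.009 ]
0 [178.8  84.   37.7  42.5] [ 0.6454 -0.0128  0.009 ]
0 [130.2  74.3  37.1  43.6] [0.6556 0.0412 0.009 ]
0 [321.6  75.3  38.4  40.9] [ 0.6545 -0.1753  0.009 ]
1 [425.   93.5  36.8  42.8] [ 0.6353 -0.0658  0.009 ]
1 [379.   84.   38.   42.8] [ 0.6455 -0.0119  0.009 ]
1 [332.3  74.2  39.2  43.1] [0.6557 0.0418 0.009 ]
2 [279.9 286.6  25.5  35.9] [0.6775 0.1018 0.009 ]
2 [236.4 271.7  28.7  32.4] [0.6544 0.042  0.009 ]
2 [197.  264.8  27.7  33.3] [ 0.6439 -0.0113  0.009 ]
2 [156.3 258.3  28.8  33.6] [ 0.6341 -0.0658  0.009 ]
2 [317.5 256.2  30.4  35. ] [0.6309 0.1527 0.009 ]
3 [403.5 270.5  26.   30.7] [0.6524 0.0431 0.009 ]
3 [363.2 264.7  27.7  33. ] [ 0.6438 -0.013   0.009 ]
3 [324.4 258.2  29.7  32.9] [ 0.634  -0.0665  0.009 ]
```

```bash
cat >> h.py <<'E'
YAW=-1.755
SEAT={'green':(.6347,-.0662),'blue':(.6447,-.0122),'orange':(.6548,.0417)}
def pick(xy,z,yaw,strength,hover=.12,open_=.085):
    r.set_gripper(open_)
    r.move_pose([*xy,z+hover],down(yaw)); r.move_straight([*xy,z],.2)
    r.set_gripper(0,strength); o=r.get_obs()
    print('pick open',round(o['opening'],4),'force',round(o['grasp_force'],1),o['tcp_pos'].round(4))
    r.move_straight([*xy,z+hover],.2); print('lifted',round(r.get_obs()['opening'],4))
def place(xy,z,yaw,hover=.12,open_=.06):
    r.move_pose([*xy,z+hover],down(yaw)); r.move_straight([*xy,z+.015],.2); r.move_straight([*xy,z],.04)
    r.pause(.2); o=r.get_obs(); print('place',o['tcp_pos'].round(4),o['contact_force'].round(1),round(o['opening'],4))
    r.set_gripper(open_); r.pause(.1); r.move_straight([*xy,z+hover],.2); print('t',r.get_obs()['t'])
E
python3 - <<'E'
from h import *
pick((.4544,-.2722),.040+r.pinch_z,YAW,50)
place(SEAT['green'],.0465+r.pinch_z,YAW)
o=r.get_obs();im=r.capture("wrist");cv2.imwrite("pics/p1.png",im[:,:,::-1]);print(o['joints'].round(2))
c=campose("wrist",o)
print(r.recognise("wrist","green_cell")[:1], proj(c,[*SEAT['green'],.07]),proj(c,[*SEAT['green'],.009]))
E
```

```text
pick open 0.0317 force 49.5 [ 0.4547 -0.2723  0.1956]
lifted 0.0319
place [ 0.6348 -0.0661  0.2016] [-1.2  0.8  3.3] 0.0321
t 18.4
[ 0.15  0.47 -0.07 -0.   -1.03 -0.33]
[{'bbox': [279.6, 214.9, 41.9, 56.3], 'score': 0.8}] [278.75033418 223.90367915] [278.90316074 202.56140823]
```

View pics/p1.png

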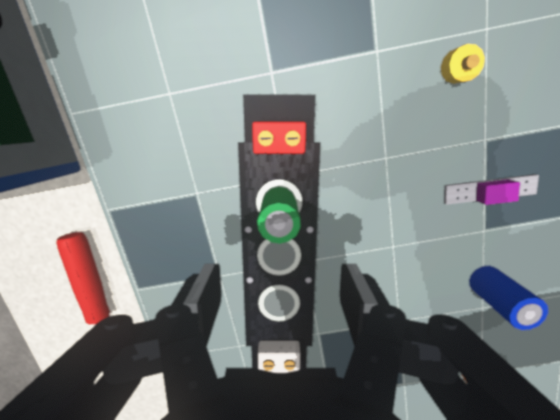

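Run:
```python
from h import *
import pickle
pick((.4392,.0567),.040+r.pinch_z,YAW,50); place(SEAT['blue'],.0465+r.pinch_z,YAW)
pick((.4477,.177),.040+r.pinch_z,YAW,50); place(SEAT['orange'],.0465+r.pinch_z,YAW)
W=[]
for i,yaw in enumerate((YAW,YAW+np.pi)):
    r.move_pose([.6447,-.0122,.42],down(yaw)); r.pause(.3)
    o=r.get_obs(); im=r.capture("wrist"); cv2.imwrite(f"pics/c{i}.png",im[:,:,::-1]); d={}
    for t in("green_cell","blue_cell","orange_cell","bar","cap","jig"):
        L=r.regions_of("wrist",t)
        if L: d[t]=L[0]["mask"]; print(i,t,round(L[0]["score"],2),np.round(L[0]["bbox"]))
    c=campose("wrist",o); W.append((c,im,d))
    print([np.r_[s[:2],onplane(c,s[:2],.009)].round(4) for s in seats(c,im,d['jig'])])
pickle.dump(W,open("W.pkl","wb"))
for k,s in SEAT.items():
    x,res,ar=fit([(c,d[k+'_cell']) for c,_,d in W if k+'_cell' in d],CELL,[*s,.009]); print(k,x.round(4),(x[:2]-s).round(4),res.round(1),np.round(ar,2))
print(r.get_obs()['t'])
cv2.imwrite("pics/c.png",np.hstack([cv2.resize(w[1],None,fx=.7,fy=.7) for w in W])[:,:,::-1])
```

```text
pick open 0.0321 force 49.2 [0.4394 0.0568 0.1955]
lifted 0.0319
place [ 0.6448 -0.0122  0.2016] [-2.6  1.7  3.5] 0.032
t 25.3333
pick open 0.0322 force 49.2 [0.4479 0.1772 0.1956]
lifted 0.0319
place [0.6549 0.0417 0.2017] [-2.5  0.6  4.1] 0.0321
t 32.4083
0 green_cell 0.83 [280. 139.  30.  37.]
0 blue_cell 0.89 [281. 189.  28.  37.]
0 orange_cell 0.85 [281. 232.  32.  38.]
0 bar 0.93 [450. 127.  76.  23.]
0 cap 0.55 [419.  24.  36.  34.]
0 jig 0.69 [279. 166.  67. 243.]
[array([2.786891e+02, 2.232955e+02, 6.556000e-01, 4.150000e-02,
       9.000000e-03]), array([ 2.790941e+02,  1.806686e+02,  6.449000e-01, -1.360000e-02,
        9.000000e-03]), array([ 2.790863e+02,  1.396505e+02,  6.358000e-01, -6.240000e-02,
        9.000000e-03]), array([ 2.790236e+02,  1.356664e+02,  6.350000e-01, -6.700000e-02,
        9.000000e-03])]
1 green_cell 0.98 [280. 236.  23.  43.]
1 blue_cell 0.91 [283. 192.  26.  38.]
1 orange_cell 0.68 [282. 272.  36.  25.]
1 bar 0.63 [135. 233.  68.  22.]
1 cap 0.61 [280. 272.  36.  20.]
1 jig 0.92 [282. 172.  68. 236.]
[array([ 2.804209e+02,  2.251966e+02,  6.356000e-01, -6.510000e-02,
        9.000000e-03]), array([ 2.805330e+02,  1.837914e+02,  6.457000e-01, -1.100000e-02,
        9.000000e-03]), array([2.808189e+02, 1.394753e+02, 6.559000e-01, 4.200000e-02,
       9.000000e-03])]
green [ 0.635  -0.0662  0.006 ] [ 0.0003 -0.    ] [-0.3 -0.  -0.3 -0. ] [1.02 1.06]
blue [ 0.6451 -0.0128  0.0065] [ 0.0004 -0.0006] [-0.4  0.1 -0.5 -0. ] [1.06 1.06]
orange [ 0.6428 -0.0236  0.1749] [-0.012  -0.0653] [-0.4 -0.1 -0.4  0.1] [3.9  5.31]
36.8833h.py:30: RuntimeWarning: invalid value encountered in divide
  M=cv2.moments(m,True); return np.array([M['m10'],M['m01']])/M['m00'], M['m00'],.5*np.arctan2(2*M['mu11'],M['mu20']-M['mu02'])
```

View pics/c.png

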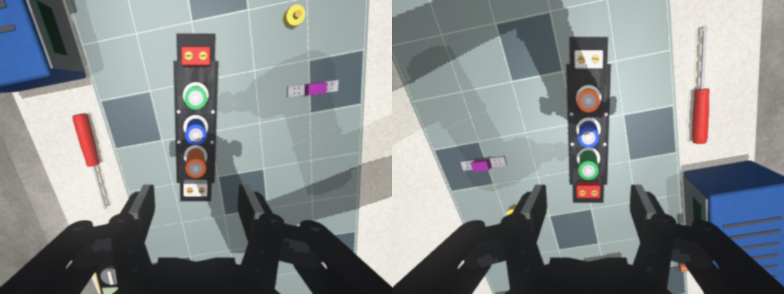

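Run:
```python
from h import *
import pickle
W=pickle.load(open("W.pkl","rb"));X=[]
for i,yaw in enumerate((.1,.1-np.pi)):
    r.move_pose([.45,-.09,.32],down(yaw)); r.pause(.3)
    o=r.get_obs(); im=r.capture("wrist"); cv2.imwrite(f"pics/b{i}.png",im[:,:,::-1]); d={}
    for t in("bar","cap"):
        L=r.regions_of("wrist",t)
        if L: d[t]=L[0]["mask"]; print(i,t,round(L[0]["score"],2),np.round(L[0]["bbox"]))
    X.append((campose("wrist",o),im,d))
pickle.dump(X,open("X.pkl","wb"))
x,res,ar=fit([(c,d['bar']) for c,_,d in X],BAR,[.4369,-.0414,.003],.096);print('bar',x.round(4),res.round(1),np.round(ar,2))
x,res,ar=fit([(c,d['cap']) for c,_,d in X],CAP,[.4655,-.1547,.003]);print('cap',x.round(4),res.round(1),np.round(ar,2))
def hue(im,lo,hi):
    return cv2.morphologyEx(cv2.inRange(cv2.cvtColor(im,cv2.COLOR_RGB2HSV),(lo,110,60),(hi,255,255)),cv2.MORPH_OPEN,np.ones((3,3)))
x,res,ar=fit([(c,hue(im,135,165)) for c,im,_ in X],[box(.03,.018,.005,.02)],[.4369,-.0414,.003],.096);print('purple',x.round(4),res.round(1),np.round(ar,2))
cv2.imwrite("pics/b.png",np.hstack([cv2.resize(w[1],None,fx=.7,fy=.7) for w in X])[:,:,::-1]);print(r.get_obs()['t'])
```

```text
0 bar 0.67 [234. 212.  28.  84.]
1 bar 0.95 [333. 191.  36.  88.]
1 cap 0.76 [207. 213.  37.  30.]
bar [ 0.4361 -0.0414  0.0023 -0.0187] [-0.7  0.6 -0.8 -0.5  0.3 -0.8] [1.04 1.08]Traceback (most recent call last):
  File "<stdin>", line 13, in <module>
KeyError: 'cap'
```

Run:
```python
from h import *
import pickle
X=pickle.load(open("X.pkl","rb"))
def hue(im,lo,hi):
    return cv2.morphologyEx(cv2.inRange(cv2.cvtColor(im,cv2.COLOR_RGB2HSV),(lo,110,60),(hi,255,255)),cv2.MORPH_OPEN,np.ones((3,3)))
x,res,ar=fit([(c,hue(im,135,165)) for c,im,_ in X],[box(.03,.018,.005,.02)],[.4369,-.0414,.003],0);print('purple',x.round(4),res.round(1),np.round(ar,2))
x,res,ar=fit([(c,hue(im,22,35)) for c,im,_ in X],CAP,[.4655,-.1547,.003]);print('cap',x.round(4),res.round(1),np.round(ar,2))
cv2.imwrite("pics/b.png",np.hstack([cv2.resize(w[1],None,fx=.7,fy=.7) for w in X])[:,:,::-1]);print(r.get_obs()['t'])
```

```text
purple [ 0.4366 -0.0413  0.0028  0.    ] [-0.1 -0.  -1.5 -0.2  0.4 -1.8] [1.24 1.24]
cap [ 0.4653 -0.1545  0.0018] [0.  0.1 0.  0.1] [1.34 1.3 ]
41.55h.py:30: RuntimeWarning: invalid value encountered in divide
  M=cv2.moments(m,True); return np.array([M['m10'],M['m01']])/M['m00'], M['m00'],.5*np.arctan2(2*M['mu11'],M['mu20']-M['mu02'])
```

View pics/b.png

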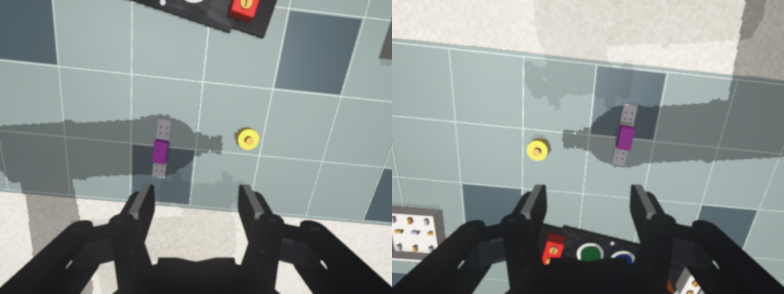

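Run:
```python
from h import *
import pickle
X=pickle.load(open("X.pkl","rb"))
for (c,im,_),e in zip(X,[((164,119),(159,177)),((628-392,105),(621-392,165))]):
    a,b=[onplane(c,np.array(p)/.7,.008) for p in e]; d=(a-b)[:2]; print(a.round(4),b.round(4),np.linalg.norm(d).round(4),np.arctan2(d[1],d[0]).round(3))
for (c,im,d) in X:
    for yaw in(-.05,0,.05,.1):
        m=clean(d['bar']); _,_,t=moments(m.astype(np.uint8)); print(yaw,(pred(c,BAR,np.array([.4361,-.0414,.003]),yaw)[2]-t).round(3),end=' | ')
    print()
a=[cv2.resize(im[110:290,x:x+180],(400,400),interpolation=cv2.INTER_CUBIC) for (c,im,d),x in zip(X,(140,240))]
for i,((c,im,d),x) in enumerate(zip(X,(140,240))):
    for v in box(.084,.018,.0,.005):
        R=Ro.from_euler('z',0).as_matrix(); q=(proj(c,[.4361,-.0414,.003]+R@v)-[x,110])*400/180; cv2.circle(a[i],tuple(int(k) for k in q),2,(0,255,0),-1)
cv2.imwrite("pics/bb.png",np.hstack(a)[:,:,::-1])
```

```text
[ 0.4792 -0.043   0.008 ] [ 0.3959 -0.0406  0.008 ] 0.0833 -0.029
[ 0.3953 -0.0423  0.008 ] [ 0.4777 -0.0391  0.008 ] 0.0825 -3.103
-0.05 -0.005 | 0 -0.058 | 0.05 -0.11 | 0.1 2.979 | 
-0.05 -0.009 | 0 -0.059 | 0.05 -0.11 | 0.1 -0.161 |
```

View pics/bb.png

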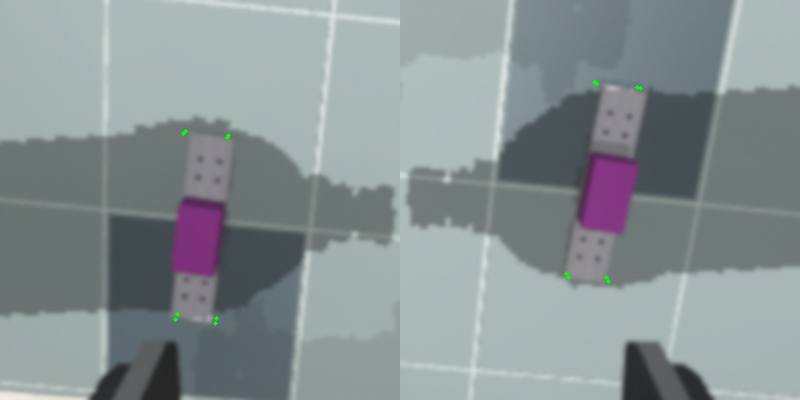

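Run:
```python
from h import *
import pickle
pick((.4364,-.0414),.179,-.04,35,open_=.05)
o=r.get_obs();im=r.capture("wrist");cv2.imwrite("pics/lift.png",im[:,:,::-1])
place((.6400,-.0394),.179+.0675,YAW,hover=.1,open_=.045)
W=[]
for i,yaw in enumerate((YAW,YAW+np.pi)):
    r.move_pose([.6447,-.0122,.36],down(yaw)); r.pause(.3)
    o=r.get_obs(); im=r.capture("wrist"); d={}
    for t in("orange_cell","bar"):
        L=[l for l in r.regions_of("wrist",t) if abs(l['bbox'][0]-280)<25]
        if L: d[t]=L[0]["mask"]; print(i,t,round(L[0]["score"],2),np.round(L[0]["bbox"]))
    W.append((campose("wrist",o),im,d))
pickle.dump(W,open("W2.pkl","wb"));print(r.get_obs()['t'])
cv2.imwrite("pics/d.png",np.hstack([cv2.resize(w[1],None,fx=.7,fy=.7) for w in W])[:,:,::-1])
for k,P,x0 in(('orange_cell',CELL,[.6549,.0418,.009]),('bar',BAR,[.64,-.0394,.07])):
    ob=[(c,d[k]) for c,_,d in W if k in d]
    print([moments(clean(m).astype(np.uint8))[2]-pred(c,P,np.array(x0),1.386)[2] for c,m in ob])
    if k=='bar': P=[p@Ro.from_euler('z',1.386).as_matrix().T for p in P]
    x,res,ar=fit(ob,P,x0); print(k,x.round(4),res.round(1),np.round(ar,2))
```

```text
pick open 0.0171 force 35.1 [ 0.4369 -0.0413  0.1802]
lifted 0.0174
place [ 0.6401 -0.0393  0.2473] [-1.9  1.8  5.1] 0.017
t 50.0667
0 orange_cell 0.57 [281. 255.  36.  46.]
0 bar 0.58 [282. 181.  23.  99.]
1 orange_cell 0.96 [282. 147.  43.  38.]
1 bar 0.93 [282. 237.  18.  90.]
53.8667
[np.float64(0.0011003225859771426), np.float64(-3.067622644254292)]
orange_cell [0.6551 0.042  0.008 ] [-0.3  0.  -0.3  0. ] [1.13 1.02]
[np.float64(-3.1316945478601115), np.float64(0.00016229517546739736)]
bar [ 0.6408 -0.0363  0.068 ] [-0.6  0.1 -0.6  0.3] [1.04 1.06]h.py:30: RuntimeWarning: invalid value encountered in divide
  M=cv2.moments(m,True); return np.array([M['m10'],M['m01']])/M['m00'], M['m00'],.5*np.arctan2(2*M['mu11'],M['mu20']-M['mu02'])
```

View pics/d.png

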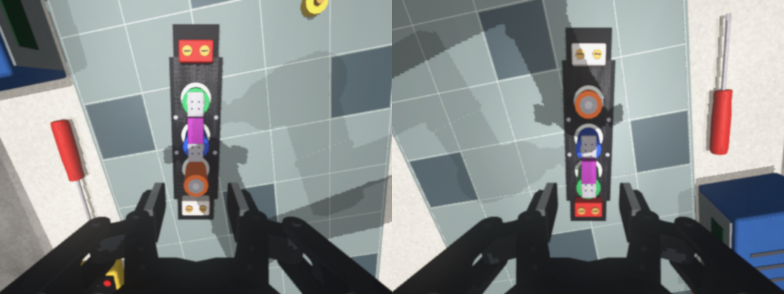

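Run:
```python
from h import *
import pickle
W=pickle.load(open("W2.pkl","rb"))
R=Ro.from_euler('z',1.386).as_matrix()
a=[]
for (c,im,_) in W:
    q0=proj(c,[.64,-.0394,.07]); x,y=(q0-[50,70]).astype(int)
    b=cv2.resize(im[y:y+140,x:x+100],(400,560),interpolation=cv2.INTER_CUBIC)
    for v in [*box(.084,.018,.005,.005),*box(.03,.018,.02,.02)]:
        q=(proj(c,np.array([.64,-.0394,.07])+R@v)-[x,y]+.5)*4; cv2.circle(b,tuple(int(k) for k in q),3,(255,255,0),-1)
    for s in ((.635,-.0662),(.6451,-.0128)):
        e=[((proj(c,[*s,.07]+.0165*np.array([np.cos(t),np.sin(t),0]))-[x,y]+.5)*4).astype(int) for t in A]; cv2.polylines(b,[np.array(e)],True,(255,255,0),1)
    a.append(b)
    m=cv2.inRange(cv2.cvtColor(im,cv2.COLOR_RGB2HSV),(135,110,60),(165,255,255)); 
    ce=moments(clean(m).astype(np.uint8))[0]; pc=pred(c,[box(.03,.018,.005,.02)@R.T],np.array([.64,-.0394,.07]),0)[0]; print('purple dpx',(ce-pc).round(1))
cv2.imwrite("pics/e.png",np.hstack(a)[:,:,::-1])
```

```text
purple dpx [-0.3  4.4]
purple dpx [ 0.5 -3.8]
```

View pics/e.png

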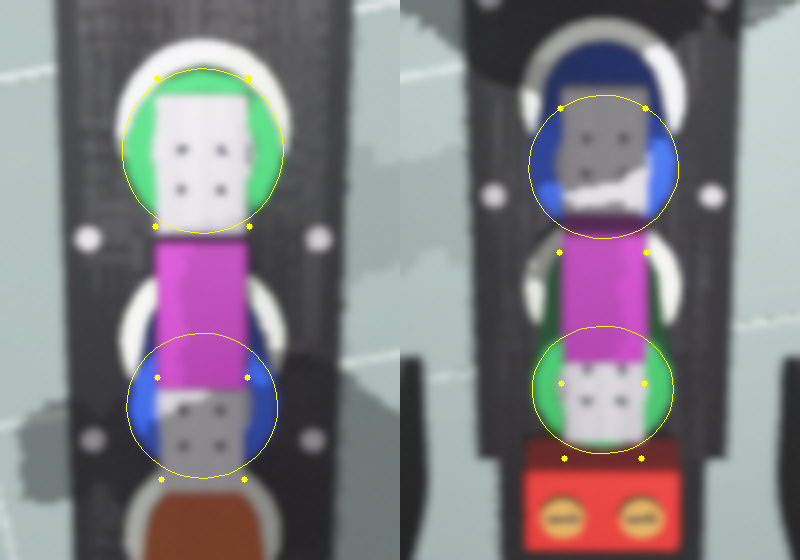

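Run:
```python
from h import *
import pickle
u=np.array([np.cos(1.386),np.sin(1.386)]); g=np.array([.6400,-.0394])
r.set_gripper(.045)
b=g+.0032*u; r.move_pose([*b,.2465+.1],down(YAW)); r.move_straight([*b,.2465],.15)
r.set_gripper(0,35); r.move_straight([*b,.2465+.01],.1); r.move_straight([*g,.2465+.01],.05); r.move_straight([*g,.2467],.04); r.pause(.2)
print(r.get_obs()['contact_force'].round(1)); r.set_gripper(.045); r.pause(.1); r.move_straight([*g,.35],.2)
W=[]
for i,yaw in enumerate((YAW,YAW+np.pi)):
    r.move_pose([.6447,-.0122,.36],down(yaw)); r.pause(.3)
    o=r.get_obs(); im=r.capture("wrist"); W.append((campose("wrist",o),im,{}))
pickle.dump(W,open("W3.pkl","wb"));print(r.get_obs()['t'])
R=Ro.from_euler('z',1.386).as_matrix()
a=[]
for (c,im,_) in W:
    q0=proj(c,[.64,-.0394,.07]); x,y=(q0-[50,70]).astype(int)
    b=cv2.resize(im[y:y+140,x:x+100],(400,560),interpolation=cv2.INTER_CUBIC)
    for v in [*box(.084,.018,.005,.005),*box(.03,.018,.02,.02)]:
        q=(proj(c,np.array([.64,-.0394,.07])+R@v)-[x,y]+.5)*4; cv2.circle(b,tuple(int(k) for k in q),3,(255,255,0),-1)
    for s in ((.635,-.0662),(.6451,-.0128)):
        e=[((proj(c,[*s,.07]+.0165*np.array([np.cos(t),np.sin(t),0]))-[x,y]+.5)*4).astype(int) for t in A]; cv2.polylines(b,[np.array(e)],True,(255,255,0),1)
    a.append(b)
    m=cv2.inRange(cv2.cvtColor(im,cv2.COLOR_RGB2HSV),(135,110,60),(165,255,255)); 
    ce=moments(clean(m).astype(np.uint8))[0]; pc=pred(c,[box(.03,.018,.005,.02)@R.T],np.array([.64,-.0394,.07]),0)[0]; print('purple dpx',(ce-pc).round(1))
cv2.imwrite("pics/f.png",np.hstack(a)[:,:,::-1])
```

```text
[-1.2 -0.   5.7]
63.7167
purple dpx [-0.6  0. ]
purple dpx [ 0.7 -0.2]
```

View pics/f.png

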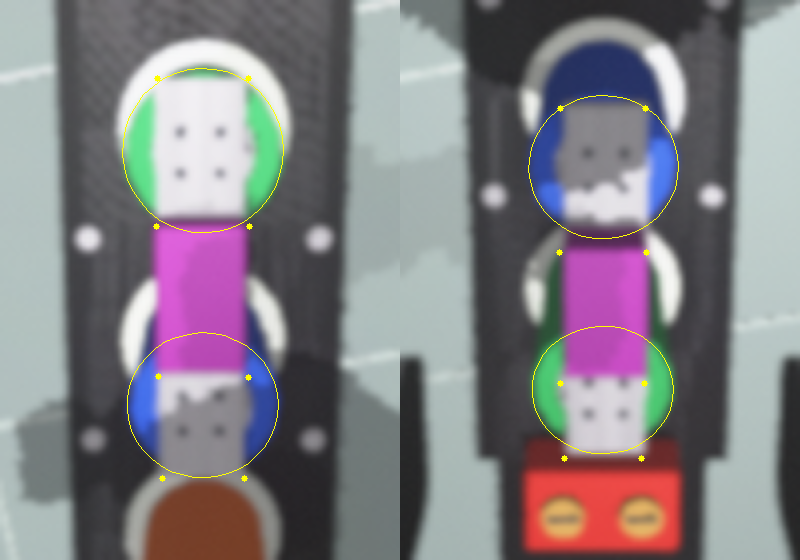

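Run:
```python
from h import *
import pickle
pick((.4645,-.1546),.179,YAW,30,open_=.06)
o=(.6550,.0419); place(o,.179+.0675,YAW,hover=.1,open_=.05)
W=[]
for i,yaw in enumerate((YAW,YAW+np.pi)):
    r.move_pose([.6447,-.0122,.38],down(yaw)); r.pause(.3)
    ob=r.get_obs(); im=r.capture("wrist"); W.append((campose("wrist",ob),im,{}))
print(r.get_obs()['t']); a=[]
M=[]
for (c,im,_) in W:
    q0=proj(c,[.645,-.012,.04]); x,y=(q0-[70,105]).astype(int)
    b=cv2.resize(im[y:y+200,x:x+134],(400,597),interpolation=cv2.INTER_CUBIC);f=400/134
    for rad,z in((.0165,.07),(.014,.086)):
        e=[((proj(c,[*o,z]+rad*np.array([np.cos(t),np.sin(t),0]))-[x,y]+.5)*f).astype(int) for t in A]; cv2.polylines(b,[np.array(e)],True,(0,0,255),1)
    a.append(b)
    m=cv2.inRange(cv2.cvtColor(im,cv2.COLOR_RGB2HSV),(22,130,60),(35,255,255)); m[:,:200]=0;m[:,360:]=0;m[330:]=0
    M.append((c,m))
x,res,ar=fit(M,CAP,[*o,.07]); print(x.round(4),res.round(1),np.round(ar,2))
cv2.imwrite("pics/g.png",np.hstack(a)[:,:,::-1]); cv2.imwrite("pics/side9.png",r.capture("side")[:,:,::-1])
```

```text
pick open 0.0263 force 29.3 [ 0.465  -0.1546  0.1803]
lifted 0.0266
place [0.6552 0.042  0.2474] [-1.7 -0.5  5.7] 0.0258
t 71.8667
75.5833
[0.6555 0.0419 0.0685] [0. 0. 0. 0.] [1.47 1.46]
```

View pics/g.png

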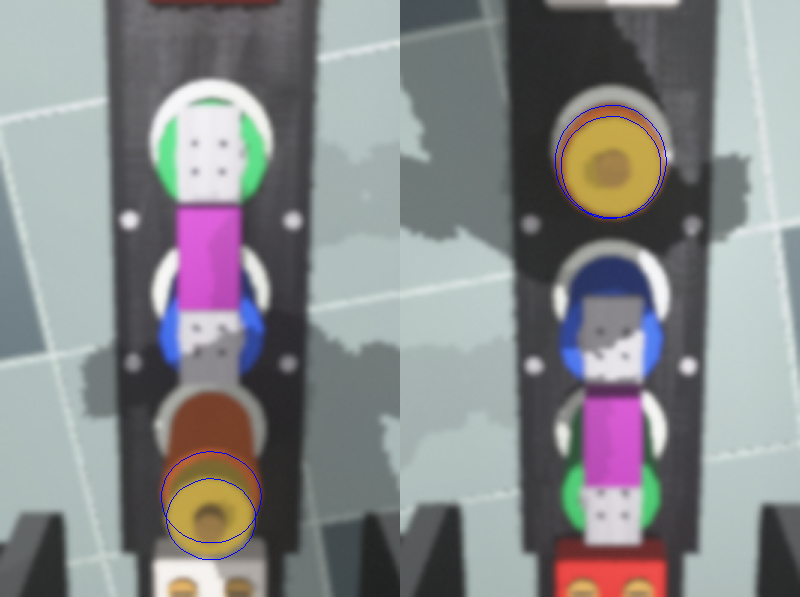

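View pics/side9.png

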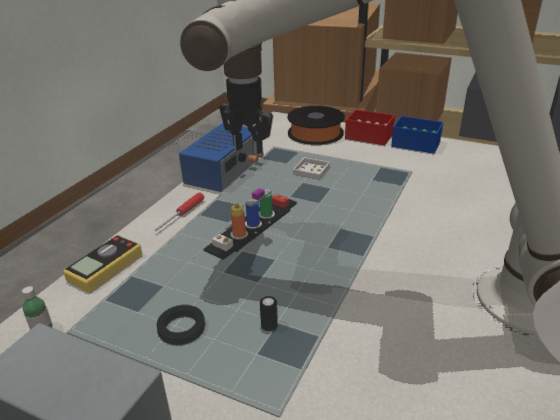

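```bash
python3 -c "
from cell import r
print(r.finish_job())"
```

```text
the job is handed in; nothing more can be done
None
```

The job is handed in at about 76 s of the 134 s allowed: all three cells stand upright within about 1 mm of their seat centres, the bar (nudged once by about 3 mm) bridges green and blue, and the cap is centred on orange; the spare cell and tape were not touched.

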